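# Unload a finished backplate from the locksmith's filing jig

### The job

The door-handle backplate in the filing jig is finished: swing the jig's sprung hold-down finger right up until it snaps over and stays up, then lift the plate straight up off its two pins. Lay it flat, the same face up and without dropping it, in the wooden tray that already holds the matching plate, beside that plate and not on top of it. Leave the finger standing up for the next plate, and do not knock the matching plate or the other things about.

Things in the scene. Friction and masses are not known exactly. Their poses are not given: they have to be found in the camera images.
- jig: filing jig bolted to the bench: grey base plate, x -60..+90 mm, 190 mm along y, 12 mm thick; origin on the bench under the seated plate's centre. A dark anvil bar along y, 26 mm wide, 136 long, top 42 mm above the bench, carries the plate, which overhangs it 8 mm on each long side. Finger's clevis at x +50, y +34 mm: 26 x 35 mm, 63 tall; sprung strut behind it on a lug at x +79, 42 tall
- jig_seat (a point): point on top of the anvil bar where the centre of the plate's underside sits, 42 mm above the bench; axes as the jig's. Two upright pins, 5 mm thick and 6.5 mm tall, at y +58 and -58 mm pass through the plate's screw holes. The finger crosses the plate at y +34 mm; the plate's half at negative y is clear of it, with 30 mm free under its overhanging edges
- finger_pivot (a point): the hold-down finger's pivot: at x +50, y +34, z 56 mm in the jig's frame; axes as the jig's; the hinge runs along y. From it the arm, 12 mm wide and 7 mm thick, runs to the cross grip; a rubber foot under the arm, 50 mm from the pivot, presses on the plate
- finger_grip (a point): centre of the finger's cross grip: a dark steel bar, 14 mm thick, 26 mm long, along the jig's y. Finger down: 105 mm from the pivot towards the jig's -x and 6 mm above it, 62 mm above the bench, 34 mm outside the plate's edge, only the base plate beneath. It can be pinched across its end faces (and turns between the fingers as the arm swings) or lifted from beneath
- finger (a joint): angle of the hold-down finger, rad: 0 = down, foot on the plate; grows as the cross grip swings up and over towards the jig's +x; stop at 1.85, just past upright. An over-centre sprung strut presses it down with about 8 N at the foot (about 4 N to lift at the grip); past about 0.8 it snaps up to the stop by itself and stays there
- plate: the plate to take off, seated on the jig's pins at the start, axes then as the jig's: plain steel door-handle backplate, 140 mm long (y) x 42 wide (x) x 5 thick (z up), about 0.2 kg; origin: centre of its underside. Holes: 8 mm screw holes at y +58 and -58 mm, 18 mm round hole at y +2, 8 x 20 mm key slot at y -28
- mate: the matching plate, lying flat along the tray's y in the tray's +x half: plain steel door-handle backplate, 140 mm long (y) x 42 wide (x) x 5 thick (z up), about 0.2 kg; origin: centre of its underside. Holes: 8 mm screw holes at y +58 and -58 mm, 18 mm round hole at y +2, 8 x 20 mm key slot at y -28
- tray_a: the tray that holds the matching plate: square, open, low wooden tray fixed on the bench, 194 x 194 mm outside, 180 x 180 inside, floor 6 mm thick, walls 7 mm thick, rim 22 mm above the bench; origin on the bench under its centre. Its -x half is empty
- tray_a_in (a point): centre of that tray's inner floor, 6 mm above the bench; axes as the tray's
- tray_b: a second tray of the same make and size, holding a padlock and a lock cylinder instead
- padlock: brass padlock lying on its back in the second tray, body 46 x 50 x 20 mm; origin under the body's centre
- lock_cylinder: brass door-lock cylinder lying on its side in the second tray, 62 mm long (y), about 33 mm wide, 17 mm high
- key: small brass key lying on the bench, 62 mm long (x), 3 mm thick
- file: flat file with a wooden handle lying on the bench beyond the jig, 307 mm long (x), 27 mm high; handle to its -x
- screwdriver: screwdriver with a green handle lying on the bench on the robot's side, 190 mm long (x)
- hammer: hammer with a wooden handle lying on the bench, about 0.3 m long (x)
- oil_bottle: small white oil bottle standing on the bench, 40 mm across, 100 mm tall
Things that resemble listed ones, but are neither listed nor needed, are in the scene too. Leave any orange or red look-alike of the plate alone.

How it is judged:
On the way, in this order (a step that is already met when the one before it is completed fails the run):
1. the finger is swung up past centre (over 1.4 rad) while the plate still sits on its pins (value of joint finger above 1.4 rad and distance between plate and jig_seat below 0.005 m), for 0.2 s.
2. the plate is lifted clear of the pins, the finger staying up (z of plate in the frame of jig_seat above 0.015 m and value of joint finger above 1.4 rad), for 0.1 s.
At the end, for the whole second after the job is handed in: The plate lies flat (0.05 rad), same face up, released and at rest on the floor of the tray with the matching plate (underside within 4 mm of the floor, so on neither rim nor the other plate); the matching plate still lies flat in that tray; the finger stands up (over 1.4 rad) (x of plate in the frame of tray_a_in between -0.075 and 0.075 m and y of plate in the frame of tray_a_in between -0.075 and 0.075 m and z of plate in the frame of tray_a_in between -0.004 and 0.004 m and angle between each of plate, mate's own z axis and vertical below 0.05 rad and x of mate in the frame of tray_a_in between -0.075 and 0.075 m and y of mate in the frame of tray_a_in between -0.075 and 0.075 m and z of mate in the frame of tray_a_in between -0.004 and 0.004 m and value of joint finger above 1.4 rad and linear speed of each of plate, mate below 0.02 m/s and not (contact force between the fingers and plate above 0.05 N)); the robot touches nothing.
It fails at once if the plate is dropped: it falls faster than 0.7 m/s (a drop of about 25 mm) without being held (linear speed of plate above 0.7 m/s and not (contact force between the fingers and plate above 0.05 N)).
It fails at once if the matching plate is pushed more than 30 mm (distance of mate from where it was at the start of the episode above 0.03 m).
It fails at once if another thing on the bench or in the other tray is moved more than 40 mm (distance of any of padlock, lock_cylinder, key, file, screwdriver, hammer, oil_bottle from where it was at the start of the episode above 0.04 m).
It also fails if it takes over 58 s, if anything falls off the work surface, if the arm or the gripper's body presses on something with over 40 N, if the wrist force passes 120 N, or if a joint passes its speed limit or range.

### The arm

A 6-joint arm with a two-finger parallel gripper is mounted at the origin on the work surface. World frame = base frame: x ahead of the robot, y to its left, z up, the work surface at z = 0. Lengths are in m, angles in rad, forces in N, time in s.
With the tool pointing down it reaches from about 0.325 to 0.775 m from the base axis. Payload 9.3 kg.
Tool frame: the origin (TCP) lies midway between the tips of the shut fingers; the grasp point (between the pads) lies 19 mm behind it; z points along the fingers, y is the line along which they close (so a half turn about z gives the same grasp; the last joint's range is limited). The gripper opens to 85 mm and grips with 20 to 120 N. Pads are 22 mm wide; open, the fingers measure 114 mm over their backs; the gripper's body (76 mm by 85 mm) begins 54 mm behind the grasp point. The pads swing forward as they close: fully open they stand 13 mm farther back than shut.
Start: joints at [-1.462, 0.259, 0.021, 1.334, 0, 1.418], TCP at [0.142, -0.531, 0.231] pointing down, gripper open.
Joint ranges: [-3.04, 3.04], [-0.91, 1.82], [-1.04, 1.36], [-1.92, 1.95], [-1.52, 1.45], [-3.14, 3.14]. Speed limits (rad/s): [2.22, 2.22, 2.79, 3.14, 3.14, 3.14].

### API

Orientations are given as a unit quaternion [w, x, y, z].
In Python, from cell import * gives the robot as it stands. The module is installed in compiled form; this text tells all that it offers.
- The arm moves only by the tool carry_out, never from a script. Its argument "steps" is a list of rows, each a list of 7 numbers: the shift along the tool's x, y, z scaled (see below), then the turn, a rotation vector about the tool's x, y, z scaled (see below), then the closure, from 0 (fully open) to 1 (shut). A call has 1 to 10 rows; each row is the pose to reach, as a shift and turn from the pose commanded when the call began, along the tool's axes at that moment, turning the shorter way round; what a row does not reach only later rows make up. The controller multiplies each number of a shift by 0.15 m and each number of a turn by pi rad. A row lasts 1/8 s, in which the tool goes at most 62.5 mm and 10.7 degrees, less where a joint would pass 70% of its speed; a pose out of reach is approached as far as the arm can. A call with a number of a shift or a turn outside -1 to 1 is refused whole. A call with a gripper value outside its range is refused whole. The fingers move at their own pace and stop on an object; "newtons" is the grip in N (left out, the last holds). Time passes only in rows, so rows that repeat a pose let the fingers close. It gives the time, the measured TCP pose, the force, the opening and the grip force at its end, in the units of the state.
- sense(): the state, without advancing time (a new reading comes with each control period).
- capture(name): name is "side" or "top" or "wrist"; returns (picture, depth): 384x512x3 uint8, blue, green, red; 384x512 float32, m along the optical axis (not along the pixel's ray), 0 where there is no reading.
- camera_info(name): a dict with "fx", "fy", "cx", "cy" (pixels), "extrinsics" (4x4, takes a point from camera to world coordinates). Camera axes: x right, y down, z forward; pixel columns grow to the right and rows downward; lengths in m; the calibration is good to about 2 mm. A picture is of the moment at which its call begins: read the wrist's pose just before it. camera_info takes no time and is no camera call; for the wrist camera it gives the pose at the moment of the call.
- sign_off(): hands the job in; it is judged then, once.
Trained networks look in the newest picture that a camera, given by its name, has taken for a name from the list of things; names that differ only in an ending like _2 or _b are one class to them, and where a whole thing is asked for, a point or a joint stands for the part that bears it (a point fixed in the world has none). Each returns a list of dicts, best first, with "score" (0 to 1); they miss things now and then, are a little off and sometimes report something else, mostly with a low value. They report only what shows in the picture. A call takes as long as a camera call. They do not tell look-alikes from the thing itself.
- find_in(camera, target): "at" ([column, row] in pixels, amid what is visible of it).
- mark_of(camera, target): "at" ([column, row] in pixels: a listed point, or the origin of a listed thing).
The state is a dict: "clock": time; "qpos": joint angles; "joint_vel": joint speeds; "tau": joint torques, N m; "tool_pos": TCP position; "ee_rot": TCP orientation; "wrist_force": force on the tool from outside, world axes, zero at the start; "moment": the same for the moment, N m; "finger_gap": opening from 0.0 (shut) to 1.0 (fully open); "gripper_force": force on a finger pad.
Only numpy, scipy, OpenCV 4.12 (cv2) and the standard library are available. Lean on these libraries where they do the work, as an engineer would, in place of code of your own. Each camera call takes 0.05 s, during which the arm holds its last target. There are 200 camera calls.

## Working session

There is one attempt and no reset: what is moved stays moved. The work goes in short steps, Python scripts to look and compute and a tool call to move; the robot and the scene stay as the last step left them, time stands still between calls to the robot, and variables do not carry over. Pictures are saved under pics/ and viewed, at most 12 in all, crops included, and the job is handed in when it is done.

Besides the shell and the picture viewer there is one more tool, called after "Call:" as name(argument=value, ...), one argument or row to a line, values as JSON. carry_out: Moves the arm, as the interface text tells. Its arguments: {"type":"object","properties":{"steps":{"type":"array"},"newtons":{"type":"number"}},"required":["steps"]}

```bash
mkdir -p pics; cat > h.py <<'E'
from cell import *
import numpy as np, cv2
from scipy.spatial.transform import Rotation as R
def world(cam,u,v,d):
    c=camera_info(cam); p=np.array([(u-c["cx"])/c["fx"]*d,(v-c["cy"])/c["fy"]*d,d,1]); return (c["extrinsics"]@p)[:3]
def cloud(cam,depth):
    c=camera_info(cam); v,u=np.mgrid[0:384,0:512]
    P=np.stack([(u-c["cx"])/c["fx"]*depth,(v-c["cy"])/c["fy"]*depth,depth,np.ones_like(depth)],-1)
    return (P@c["extrinsics"].T)[...,:3]
E
python3 - <<'E'
from h import *
s=sense();print(s)
im,d=capture("top");cv2.imwrite("pics/top.png",im);np.save("top.npy",d)
ims,ds=capture("side");cv2.imwrite("pics/side.png",ims);np.save("side.npy",ds)
W=cloud("top",d)
for t in ["jig","jig_seat","finger_pivot","finger_grip","plate","mate","tray_a","tray_a_in","tray_b","oil_bottle","hammer","file","screwdriver"]:
    for r in mark_of("top",t)[:3]:
        u,v=r["at"]; print(t,round(r["score"],2),np.round(r["at"],1),np.round(W[int(round(v)),int(round(u))],3))
E
```

```text
{'clock': 0.0, 'qpos': array([-1.46158725e+00,  2.59198778e-01,  2.07728095e-02,  1.33369283e+00,
        1.12401354e-05,  1.41818589e+00]), 'joint_vel': array([ 0.00270999, -0.00168412,  0.00231129,  0.00041106,  0.00218734,
       -0.00011037]), 'tau': array([ 8.51620080e-04, -5.55645418e+01,  3.44521415e+01,  1.39139802e-02,
        9.69964162e-05,  2.88864356e-06]), 'tool_pos': array([ 0.14232441, -0.53098528,  0.23066693]), 'ee_rot': array([-6.60959896e-04,  9.91443332e-01,  1.30536136e-01,  1.99669206e-05]), 'wrist_force': array([ 0.32151089, -0.39595692, -0.03476151]), 'moment': array([ 0.02471575, -0.01910148,  0.03156353]), 'gripper_force': 0.0, 'finger_gap': 1.0020047460926722}
jig 0.84 [266.4 155.8] [ 0.595 -0.018  0.049]
jig_seat 0.8 [263.7 156.8] [ 0.593 -0.012  0.04 ]
finger_pivot 0.67 [256.5 137.3] [0.651 0.011 0.061]
finger_grip 0.61 [156.  209.2] [0.443 0.326 0.005]
finger_grip 0.55 [248.6 171.9] [0.546 0.034 0.061]
finger_grip 0.23 [164.8 117.8] [0.722 0.291 0.035]
plate 0.93 [367.2 284.5] [ 0.201 -0.319 -0.001]
plate 0.58 [162.6 297.1] [0.174 0.304 0.014]
plate 0.57 [266.  157.3] [ 0.593 -0.018  0.042]
mate 0.56 [370.4 186.4] [ 0.5   -0.337  0.009]
tray_a 0.98 [372.  205.1] [ 0.442 -0.342  0.006]
tray_a 0.94 [158.2 206.8] [0.449 0.32  0.005]
tray_a_in 0.6 [371.5 203.5] [ 0.444 -0.34   0.013]
tray_b 0.98 [372.  205.1] [ 0.442 -0.342  0.006]
tray_b 0.94 [158.2 206.8] [0.449 0.32  0.005]
oil_bottle 0.64 [166.1 118.3] [0.724 0.29  0.025]
hammer 0.78 [350.6 109.7] [ 0.736 -0.284  0.024]
file 0.74 [257.   96.8] [0.787 0.006 0.013]
file 0.55 [170.9 205.5] [0.45  0.275 0.028]
file 0.34 [157.3 206.1] [0.452 0.324 0.003]
screwdriver 0.73 [262.8 155.1] [ 0.599 -0.009  0.038]
screwdriver 0.67 [144.7 200.3] [0.47  0.357 0.021]
screwdriver 0.63 [261.4 223.7] [0.39  0.001 0.021]
```

View pics/top.png

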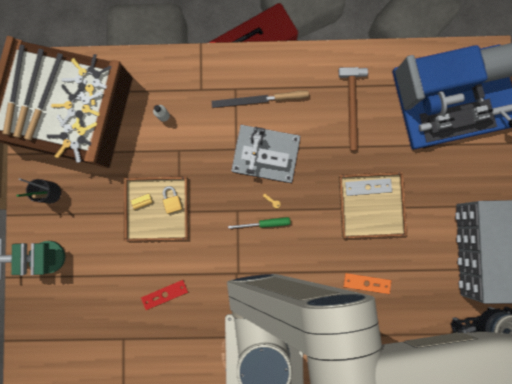

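View pics/side.png

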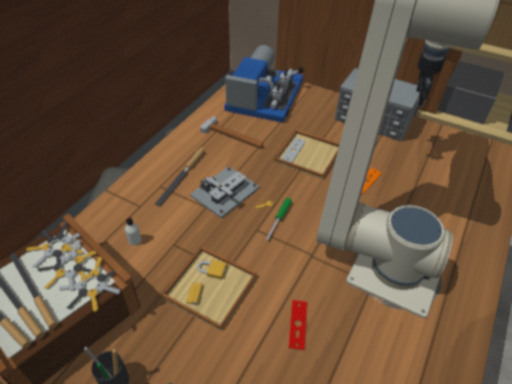

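```bash
python3 - <<'E'
from h import *
im=cv2.imread("pics/top.png"); d=np.load("top.npy")
a=cv2.resize(im[115:195,220:312],None,fx=4.2,fy=4.2,interpolation=cv2.INTER_CUBIC)
b=cv2.resize(im[165:245,330:412],None,fx=4.2,fy=4.2,interpolation=cv2.INTER_CUBIC)
cv2.imwrite("pics/crop.png",np.hstack([a,b]))
W=cloud("top",d)
def rect(m):
    P=W[m][:,:2].astype(np.float32); r=cv2.minAreaRect(P*1000); print(m.sum(),np.round(r[0],1),np.round(r[1],1),round(r[2],1), "medz",np.median(W[m][:,2]))
z=W[...,2]; v,u=np.mgrid[0:384,0:512]
jig=(u>225)&(u<305)&(v>118)&(v<190)
rect(jig&(z>.006)); rect(jig&(z>.038)&(z<.054))
tr=(u>335)&(u<410)&(v>168)&(v<245)
rect(tr&(z>.004)); 
hsv=cv2.cvtColor(im,cv2.COLOR_BGR2HSV); rect(tr&(hsv[...,1]<60)&(z<.017)&(v<200)&(v>175))
s=sense();T=np.eye(4);T[:3,:3]=R.from_quat(s["ee_rot"],scalar_first=True).as_matrix();T[:3,3]=s["tool_pos"]
print(np.round(T,3)); print(np.round(np.linalg.inv(T)@camera_info("wrist")["extrinsics"],3),camera_info("wrist")["fx"])
E
```

```text
2925 [546.3 -13.8] [243.2 342.9] 88.6 medz 0.013818284135372005
596 [625.6 -21.9] [139.6 105.4] 77.9 medz 0.04598881689027168
3290 [ 439.5 -230.6] [451.7 231. ] 89.0 medz 0.008223400553635796
644 [ 498.6 -332.2] [ 45.3 144.1] 3.7 medz 0.009569595414248622
[[ 0.966  0.259  0.     0.142]
 [ 0.259 -0.966 -0.    -0.531]
 [-0.     0.    -1.     0.231]
 [ 0.     0.     0.     1.   ]]
[[ 0.    -0.965 -0.263  0.068]
 [ 1.     0.001 -0.001 -0.001]
 [ 0.001 -0.263  0.965 -0.143]
 [ 0.     0.     0.     1.   ]] 298.87135967738703
```

View pics/crop.png

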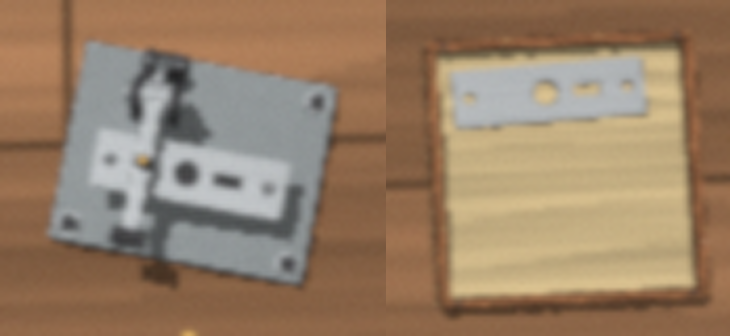

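The jig, with the grey plate, is at (266,157). The tray holding the matching plate is at (372,206), and that plate (370,186) lies in its far half.

The things that could be taken for the plate are:
- grey plate in the jig at (266,157)
- matching plate at (370,186)
- orange look-alike at (367,284)
- red look-alike at (165,294)

I choose the jig one. The crop shows it on its pins under the finger. Next I move to a view over the jig.

Call:
carry_out(
  steps=[
    [0.737,-0.535,-0.04,0,0,-0.17,0],
    [0.737,-0.535,-0.04,0,0,-0.17,0],
    [0.737,-0.535,-0.04,0,0,-0.17,0],
    [0.737,-0.535,-0.04,0,0,-0.17,0],
  ],
)

```text
clock: 1.25
tool_pos: [0.229, -0.4245, 0.2377]
ee_rot: [0.0, 0.922, 0.388, -0.0]
wrist_force: [-0.8, -0.3, -0.2]
finger_gap: 1.001
gripper_force: 0.0
```

Call:
carry_out(
  steps=[
    [0.906,-0.085,-0.04,0,0,-0.17,0],
    [0.906,-0.085,-0.04,0,0,-0.17,0],
    [0.906,-0.085,-0.04,0,0,-0.17,0],
    [0.906,-0.085,-0.04,0,0,-0.17,0],
  ],
)

```text
clock: 1.75
tool_pos: [0.3146, -0.3193, 0.2433]
ee_rot: [0.0, 0.788, 0.616, -0.0]
wrist_force: [0.2, -0.2, -0.3]
finger_gap: 1.003
gripper_force: 0.0
```

Call:
carry_out(
  steps=[
    [0.823,0.389,-0.04,0,0,-0.17,0],
    [0.823,0.389,-0.04,0,0,-0.17,0],
    [0.823,0.389,-0.04,0,0,-0.17,0],
    [0.823,0.389,-0.04,0,0,-0.17,0],
  ],
)

```text
clock: 2.25
tool_pos: [0.4007, -0.2138, 0.249]
ee_rot: [-0.0, 0.598, 0.801, -0.0]
wrist_force: [-0.6, -1.3, -0.2]
finger_gap: 1.002
gripper_force: 0.0
```

Call:
carry_out(
  steps=[
    [0.51,0.754,-0.04,0,0,-0.17,0],
    [0.51,0.754,-0.04,0,0,-0.17,0],
    [0.51,0.754,-0.04,0,0,-0.17,0],
    [0.51,0.754,-0.04,0,0,-0.17,0],
  ],
)

```text
clock: 2.75
tool_pos: [0.4867, -0.1083, 0.2548]
ee_rot: [-0.0, 0.367, 0.93, -0.0]
wrist_force: [0.0, -0.1, -0.8]
finger_gap: 1.0
gripper_force: 0.0
```

Call:
carry_out(
  steps=[
    [0.055,0.908,-0.04,0,0,-0.17,0],
    [0.055,0.908,-0.04,0,0,-0.17,0],
    [0.055,0.908,-0.04,0,0,-0.17,0],
    [0.055,0.908,-0.04,0,0,-0.17,0],
    [0.055,0.908,-0.04,0,0,-0.17,0],
  ],
)

```text
clock: 3.38
tool_pos: [0.5721, -0.0033, 0.2612]
ee_rot: [-0.0, 0.109, 0.994, -0.0]
wrist_force: [-0.8, -1.2, -0.0]
finger_gap: 1.001
gripper_force: 0.0
```

```bash
cat >> h.py <<'E'
def tool():
    s=sense();T=np.eye(4);T[:3,:3]=R.from_quat(s["ee_rot"],scalar_first=True).as_matrix();T[:3,3]=s["tool_pos"];return T
def yaw():
    T=tool();return np.arctan2(T[1,0],T[0,0])
def go(p,y=None):
    "scaled row to reach TCP p pointing down with tool-x yaw y"
    T=tool(); y=yaw() if y is None else y
    G=np.array([[np.cos(y),np.sin(y),0],[np.sin(y),-np.cos(y),0],[0,0,-1]])
    print("row",np.round(T[:3,:3].T@(np.array(p)-T[:3,3])/.15,3),np.round(R.from_matrix(T[:3,:3].T@G).as_rotvec()/np.pi,4))
E
python3 - <<'E'
from h import *
print(sense()["clock"],tool().round(3)[:3,3],yaw())
im,d=capture("wrist");cv2.imwrite("pics/w1.png",im);np.save("w1.npy",d)
W=cloud("wrist",d)
for t in ["jig_seat","finger_pivot","finger_grip","plate"]:
    for r in mark_of("wrist",t)[:2]:
        u,v=r["at"]; print(t,round(r["score"],2),np.round(r["at"],1),np.round(W[int(round(v)),int(round(u))],4))
z=W[...,2]
m=((z>.042)&(z<.051)).astype(np.uint8)
n,l,st,c=cv2.connectedComponentsWithStats(m)
for i in range(1,n):
    if st[i,4]>300:
        P=W[l==i]; r=cv2.minAreaRect((P[:,:2]*1000).astype(np.float32)); print(st[i],np.round(r[0],1),np.round(r[1],1),round(r[2],1),np.median(P[:,2]))
E
```

```text
3.375 [ 0.572 -0.003  0.261] 2.9231278022506095
jig_seat 0.7 [245.3 181.4] [ 0.5924 -0.0141  0.0422]
finger_pivot 0.79 [275.7 223.8] [0.6471 0.0125 0.0663]
finger_pivot 0.49 [272.2 137.1] [0.5438 0.0283 0.0686]
finger_grip 0.66 [274.7 138.5] [0.5456 0.0313 0.0682]
[ 189  166   81   35 2638] [590.  -33.6] [98.6 42.6] 78.5 0.04731342889831494
[280 166  24  34 783] [605.7  41.7] [28.5 42.2] 78.0 0.04750486824991679
```

View pics/w1.png

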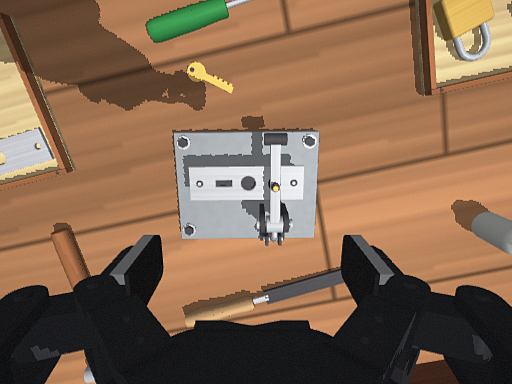

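The wrist view shows the jig squarely: plate from (190,183) to (303,183), grip bar at (275,138), clevis at (272,222). Seat is about (0.594, -0.013), jig yaw about -0.207, and the grip about (0.547, 0.0315). These agree with the given sizes (measured plate length 140.3 mm). Now over the grip and down.

Call:
carry_out(
  steps=[
    [0.211,0.191,0.4,0,0,-0.0035,0],
    [0.211,0.191,0.8,0,0,-0.0035,0],
    [0.211,0.191,0.94,0,0,-0.0035,0],
    [0.211,0.191,0.94,0,0,-0.0035,0],
    [0.211,0.191,0.94,0,0,-0.0035,0],
  ],
)

```text
clock: 4.25
tool_pos: [0.5486, 0.0329, 0.1218]
ee_rot: [0.001, 0.099, 0.995, 0.0]
wrist_force: [0.3, -0.1, 0.4]
finger_gap: 1.003
gripper_force: 0.0
```

```bash
python3 - <<'E'
from h import *
T=tool();print(T[:3,3].round(4),yaw())
im,d=capture("wrist");cv2.imwrite("pics/w2.png",im)
W=cloud("wrist",d)
for r in mark_of("wrist","finger_grip")[:2]:
    u,v=r["at"]; print(round(r["score"],2),np.round(r["at"],1),np.round(W[int(round(v)),int(round(u))],4))
z=W[...,2]
J=(W[...,:2]-[.5942,-.0131])@np.array([[.9786,.2055],[-.2055,.9786]]).T.T if 0 else None
c,s=np.cos(-.207),np.sin(-.207); D=W[...,:2]-[.5942,-.0131]
jx=D[...,0]*c+D[...,1]*s; jy=-D[...,0]*s+D[...,1]*c
m=(abs(jx+.055)<.02)&(abs(jy-.034)<.03)&(z>.05)&(z<.085)
for q in (jx,jy,z): print(np.percentile(q[m],[1,50,99]).round(4))
go([.5474,.0315,.042],np.pi-.207)
E
```

```text
[0.5486 0.0329 0.1218] 2.9423386933859232
0.91 [246.  201.8] [0.5458 0.0315 0.068 ]
[-0.0616 -0.0539 -0.0356]
[0.0213 0.0337 0.0468]
[0.0624 0.0669 0.0699]
row [ 0.009 -0.011  0.533] [0.0001 0.0009 0.0026]
```

View pics/w2.png

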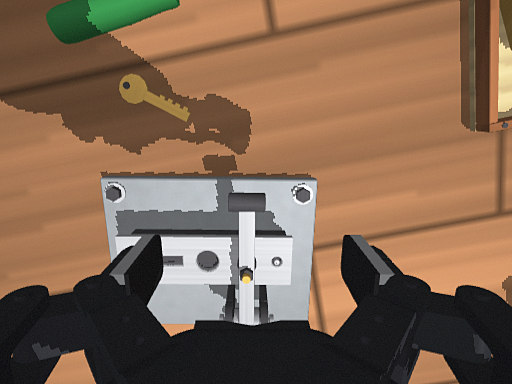

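The grip bar at (247,202) is centred between the open fingers at (150,260) and (355,260). Descend and pinch across its ends.

Call:
carry_out(
  steps=[
    [0.009,-0.011,0.3,0,0,0.0026,0],
    [0.009,-0.011,0.533,0,0,0.0026,0],
    [0.009,-0.011,0.533,0,0,0.0026,0.3],
    [0.009,-0.011,0.533,0,0,0.0026,1],
    [0.009,-0.011,0.533,0,0,0.0026,1],
    [0.009,-0.011,0.533,0,0,0.0026,1],
    [0.009,-0.011,0.533,0,0,0.0026,1],
    [0.009,-0.011,0.533,0,0,0.0026,1],
  ],
  newtons=30,
)

```text
clock: 5.35
tool_pos: [0.5468, 0.0299, 0.0423]
ee_rot: [0.001, 0.104, 0.995, -0.002]
wrist_force: [-2.9, -10.2, 7.4]
finger_gap: 0.294
gripper_force: 32.6
```

Call:
carry_out(
  steps=[
    [-0.006,0,-0.069,0,0,0,1],
    [-0.021,0,-0.138,0,0,0,1],
    [-0.042,0,-0.205,0,0,0,1],
    [-0.071,0,-0.269,0,0,0,1],
    [-0.105,0,-0.332,0,0,0,1],
    [-0.145,0,-0.389,0,0,0,1],
    [-0.19,0,-0.442,0,0,0,1],
    [-0.241,0,-0.49,0,0,0,1],
  ],
)

```text
clock: 6.35
tool_pos: [0.5801, 0.0228, 0.1145]
ee_rot: [-0.001, 0.104, 0.995, -0.002]
wrist_force: [-6.1, -9.5, -1.2]
finger_gap: 0.298
gripper_force: 30.3
```

Call:
carry_out(
  steps=[
    [-0.06,0,-0.045,0,0,0,1],
    [-0.114,0,-0.081,0,0,0,1],
    [-0.177,0,-0.11,0,0,0,1],
    [-0.242,0,-0.137,0,0,0,1],
    [-0.31,0,-0.155,0,0,0,1],
    [-0.38,0,-0.167,0,0,0,1],
    [-0.38,0,-0.167,0,0,0,1],
  ],
)

```text
clock: 7.22
tool_pos: [0.6383, 0.0105, 0.1407]
ee_rot: [0.001, 0.104, 0.995, -0.002]
wrist_force: [-2.1, -9.8, 3.8]
finger_gap: 0.3
gripper_force: 31.2
```

```bash
python3 - <<'E'
from h import *
s=sense();print(s["clock"],s["tool_pos"],s["wrist_force"],s["finger_gap"],s["gripper_force"])
im,d=capture("side");cv2.imwrite("pics/s2.png",cv2.resize(im[140:230,160:290],None,fx=5,fy=5,interpolation=cv2.INTER_CUBIC))
E
```

```text
7.225 [0.63827555 0.01048936 0.14074838] [-2.06271422 -9.79720082  3.81100708] 0.3000615632058129 31.163763105869293
```

View pics/s2.png

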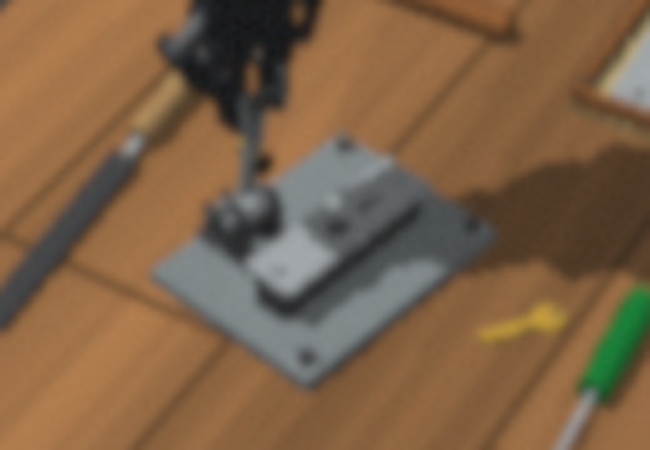

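The finger is up in the gripper, at about (250,130) in the crop, and the plate is still seated. Release, wait, then rise and back off.

Call:
carry_out(
  steps=[
    [0,0,0,0,0,0,0],
    [0,0,0,0,0,0,0],
    [0,0,0,0,0,0,0],
    [0,0,0,0,0,0,0],
    [0,0,0,0,0,0,0],
    [0,0,-0.35,0,0,0,0],
    [0,0,-0.7,0,0,0,0],
    [0.3,0,-0.7,0,0,0,0],
    [0.3,0,-0.7,0,0,0,0],
  ],
)

```text
clock: 8.4
tool_pos: [0.5912, 0.0226, 0.245]
ee_rot: [0.0, 0.103, 0.995, 0.0]
wrist_force: [-0.1, 0.1, 0.5]
finger_gap: 1.001
gripper_force: 0.0
```

```bash
python3 - <<'E'
from h import *
c,s=np.cos(-.207),np.sin(-.207)
g=np.array([.5942,-.0131])+(-.024)*np.array([-s,c]); print(g,tool()[:3,3],yaw())
go([*g,.18],-1.778)
im,d=capture("side");im2,d2=capture("top")
cv2.imwrite("pics/s3.png",np.hstack([cv2.resize(im[150:220,180:270],None,fx=4,fy=5,interpolation=cv2.INTER_CUBIC),cv2.resize(im2[115:185,220:310],None,fx=4,fy=5,interpolation=cv2.INTER_CUBIC)]))
E
```

```text
[ 0.5892674  -0.03658765] [0.59118543 0.02264935 0.24503599] 2.935608961019397
row [-0.068 -0.389  0.434] [-1.000e-04  2.000e-04 -4.996e-01]
```

View pics/s3.png

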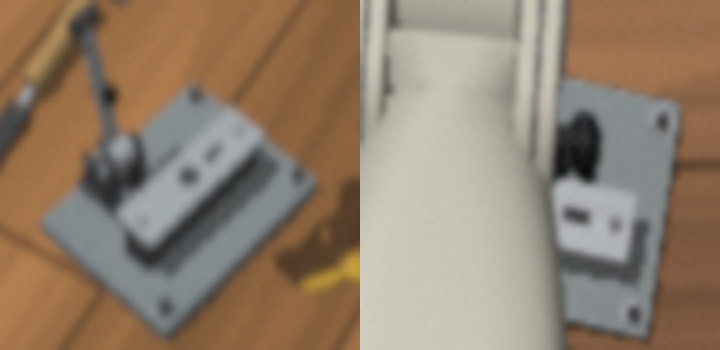

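The finger stands up past vertical (crop, left side, (85,20) to (120,160)) and the plate is still seated. Turn 90° and centre over the plate's free half, staying high.

Call:
carry_out(
  steps=[
    [-0.068,-0.389,0,0,0,-0.4996,0],
    [-0.068,-0.389,0,0,0,-0.4996,0],
    [-0.068,-0.389,0,0,0,-0.4996,0],
    [-0.068,-0.389,0,0,0,-0.4996,0],
    [-0.068,-0.389,0,0,0,-0.4996,0],
    [-0.068,-0.389,0,0,0,-0.4996,0],
    [-0.068,-0.389,0.1,0,0,-0.4996,0],
    [-0.068,-0.389,0.2,0,0,-0.4996,0],
    [-0.068,-0.389,0.2,0,0,-0.4996,0],
    [-0.068,-0.389,0.2,0,0,-0.4996,0],
  ],
)

```text
clock: 9.75
tool_pos: [0.5918, -0.0375, 0.2131]
ee_rot: [-0.0, -0.63, 0.777, 0.0]
wrist_force: [-0.5, 1.1, 0.5]
finger_gap: 0.999
gripper_force: 0.0
```

```bash
python3 - <<'E'
from h import *
print(tool()[:3,3],yaw(),sense()["qpos"].round(2))
im,d=capture("wrist");W=cloud("wrist",d);cv2.imwrite("w4.png",im)
z=W[...,2]
c,s=np.cos(-.207),np.sin(-.207); D=W[...,:2]-[.5942,-.0131]
jx=D[...,0]*c+D[...,1]*s; jy=-D[...,0]*s+D[...,1]*c
m=(z>.041)&(z<.052)&(abs(jx)<.035)&(jy<.015)&(jy>-.1)
r=cv2.minAreaRect((np.c_[jx[m],jy[m]]*1000).astype(np.float32)); print(r, np.median(z[m]))
print([np.percentile(jx[m&(abs(jy-a)<.004)],[2,98]).round(4) for a in (-.06,-.04,-.012,0)])
go([.5893,-.0366,.024],-1.778)
E
```

```text
[ 0.59178887 -0.03746897  0.21305889] -1.779490590303773 [-0.2   0.34  0.09  1.32 -0.   -1.57]
((-0.18743896484375, -27.142807006835938), (84.18549346923828, 42.0076789855957), 89.91658782958984) 0.047588023790955725
[array([-0.0208,  0.02  ]), array([-0.0202,  0.0203]), array([-0.0206,  0.0198]), array([-0.0204,  0.02  ])]
row [-0.002  0.017  1.262] [ 0.0002 -0.     -0.0009]
```

Call:
carry_out(
  steps=[
    [0,0,0.35,0,0,0,0],
    [0,0,0.7,0,0,0,0],
    [0,0,0.9,0,0,0,0],
    [0,0,0.9,0,0,0,0],
    [0,0,0.9,0,0,0,0],
  ],
)

```text
clock: 10.42
tool_pos: [0.5922, -0.0374, 0.0802]
ee_rot: [0.001, -0.63, 0.777, -0.001]
wrist_force: [0.2, 0.1, -0.5]
finger_gap: 1.001
gripper_force: 0.0
```

```bash
python3 - <<'E'
from h import *
print(tool()[:3,3],yaw(),sense()["wrist_force"])
go([.5893,-.0366,.024],-1.778)
E
```

```text
[ 0.59220185 -0.03744725  0.08024592] -1.7794881359890262 [ 0.17682109  0.14261947 -0.48686299]
row [-0.002  0.021  0.375] [-0.0006  0.     -0.0005]
```

Call:
carry_out(
  steps=[
    [0,0.021,0.2,0,0,0,0],
    [0,0.021,0.375,0,0,0,0],
    [0,0.021,0.375,0,0,0,0.2],
    [0,0.021,0.375,0,0,0,1],
    [0,0.021,0.375,0,0,0,1],
    [0,0.021,0.375,0,0,0,1],
    [0,0.021,0.375,0,0,0,1],
    [0,0.021,0.375,0,0,0,1],
  ],
  newtons=50,
)

```text
clock: 11.42
tool_pos: [0.5893, -0.0368, 0.0247]
ee_rot: [0.001, -0.63, 0.777, -0.001]
wrist_force: [-1.2, 0.1, 5.9]
finger_gap: 0.476
gripper_force: 49.8
```

Call:
carry_out(
  steps=[
    [0,0,-0.03,0,0,0,1],
    [0,0,-0.06,0,0,0,1],
    [0,0,-0.12,0,0,0,1],
    [0,0,-0.25,0,0,0,1],
    [0,0,-0.45,0,0,0,1],
    [0,0,-0.65,0,0,0,1],
    [0,0,-0.8,0,0,0,1],
    [0,0,-0.8,0,0,0,1],
  ],
)

```text
clock: 12.42
tool_pos: [0.589, -0.0367, 0.1446]
ee_rot: [0.001, -0.63, 0.777, -0.001]
wrist_force: [-0.2, -0.7, -1.9]
finger_gap: 0.479
gripper_force: 50.7
```

```bash
python3 - <<'E'
from h import *
T=tool();print(T[:3,3],yaw(),sense()["wrist_force"],sense()["finger_gap"])
im,d=capture("wrist");W=cloud("wrist",d);cv2.imwrite("pics/w5.png",im)
P=(np.c_[W.reshape(-1,3),np.ones(W[...,0].size)]@np.linalg.inv(T).T)[:,:3]
m=(abs(P[:,1])<.018)&(P[:,0]>.03)&(P[:,0]<.042)&(P[:,2]>-.05)&(P[:,2]<.02)|0
m=(abs(P[:,1])<.018)&(P[:,0]>-.1)&(P[:,0]<.06)&(P[:,2]>-.05)&(P[:,2]<.02)
print(m.sum(),P[m].min(0),P[m].max(0)); 
A=np.c_[P[m][:,:2],np.ones(m.sum())]; print("plane in tool",np.linalg.lstsq(A,P[m][:,2],rcond=None)[0])
im,d=capture("top");W=cloud("top",d); v,u=np.mgrid[0:384,0:512]
for t in ("tray_a_in","mate"): 
    for r in mark_of("top",t)[:1]: print(t,r["at"],W[int(r["at"][1]),int(r["at"][0])])
hsv=cv2.cvtColor(im,cv2.COLOR_BGR2HSV)
m=(hsv[...,1]<60)&(u>338)&(u<404)&(v>174)&(v<200)&(W[...,2]<.02)
n,l,st,_=cv2.connectedComponentsWithStats(m.astype(np.uint8)); i=1+st[1:,4].argmax()
print("mate",cv2.minAreaRect((W[l==i][:,:2]*1000).astype(np.float32)))
m=(W[...,2]>.016)&(W[...,2]<.03)&(u>335)&(u<410)&(v>168)&(v<245)
n,l,st,_=cv2.connectedComponentsWithStats(m.astype(np.uint8),connectivity=8); i=1+st[1:,4].argmax()
print("rim",st[i],cv2.minAreaRect((W[l==i][:,:2]*1000).astype(np.float32)))
E
```

```text
[ 0.58903079 -0.03672934  0.14461381] -1.7786261638216196 [-0.23163926 -0.70124902 -1.87078507] 0.47895704104654785
12164 [-0.03679743 -0.01799886 -0.02374828] [ 0.04604664  0.01799741 -0.01521897]
plane in tool [-0.00846744 -0.00317477 -0.02091812]
tray_a_in [368.8, 205.2] [ 0.44201214 -0.32990199  0.00403418]
mate [369.2, 190.0] [ 0.48819086 -0.33421654  0.00611611]
mate ((498.9720153808594, -332.2621765136719), (45.72498321533203, 144.2103729248047), 3.8517203330993652)
rim [340 172  68  66 579] ((442.314697265625, -342.07989501953125), (194.24392700195312, 195.87013244628906), 1.616353988647461)
```

View pics/w5.png

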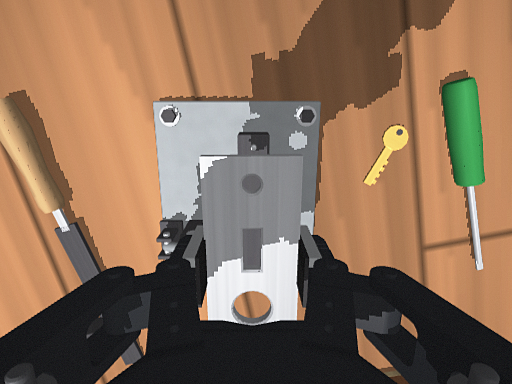

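The plate is held level. Its far screw hole is at (252,184), and its end at tool x = +46 mm confirms the grip 24 mm off centre. But the fingertips reach about 14 mm below it, which would make a drop onto the tray floor. I'll set it back on the pins along the same path, regrip 10 mm higher near the tips, and lift again.

Call:
carry_out(
  steps=[
    [0,0,0.3,0,0,0,1],
    [0,0,0.55,0,0,0,1],
    [0,0,0.68,0,0,0,1],
    [0,0,0.74,0,0,0,1],
    [0,0,0.77,0,0,0,1],
    [0,0,0.8,0,0,0,1],
    [0,0,0.8,0,0,0,1],
  ],
)

```text
clock: 13.5
tool_pos: [0.5885, -0.0366, 0.0247]
ee_rot: [0.001, -0.63, 0.777, -0.001]
wrist_force: [-5.2, 0.4, 11.2]
finger_gap: 0.477
gripper_force: 51.9
```

Call:
carry_out(
  steps=[
    [0,0,0,0,0,0,0.2],
    [0,0,0,0,0,0,0.2],
    [0,0,-0.067,0,0,0,0.2],
    [0,0,-0.067,0,0,0,0.2],
    [0,0,-0.067,0,0,0,1],
    [0,0,-0.067,0,0,0,1],
    [0,0,-0.067,0,0,0,1],
    [0,0,-0.067,0,0,0,1],
    [0,0,-0.067,0,0,0,1],
  ],
  newtons=60,
)

```text
clock: 14.62
tool_pos: [0.5881, -0.0365, 0.033]
ee_rot: [0.0, -0.63, 0.777, -0.0]
wrist_force: [-1.9, 2.0, 5.1]
finger_gap: 0.471
gripper_force: 60.1
```

Call:
carry_out(
  steps=[
    [0,0,-0.03,0,0,0,1],
    [0,0,-0.06,0,0,0,1],
    [0,0,-0.12,0,0,0,1],
    [0,0,-0.25,0,0,0,1],
    [0,0,-0.45,0,0,0,1],
    [0,0,-0.6,0,0,0,1],
    [0,0,-0.6,0,0,0,1],
  ],
)

```text
clock: 15.5
tool_pos: [0.5891, -0.0367, 0.1246]
ee_rot: [0.001, -0.63, 0.777, -0.001]
wrist_force: [-0.9, -0.2, -2.4]
finger_gap: 0.472
gripper_force: 60.7
```

```bash
python3 - <<'E'
from h import *
T=tool();print(T[:3,3],yaw(),sense()["wrist_force"],sense()["finger_gap"])
im,d=capture("wrist");W=cloud("wrist",d)
P=(np.c_[W.reshape(-1,3),np.ones(W[...,0].size)]@np.linalg.inv(T).T)[:,:3]
m=(abs(P[:,1])<.018)&(P[:,0]>-.1)&(P[:,0]<.06)&(P[:,2]>-.05)&(P[:,2]<.02)
print(m.sum(),P[m].min(0),P[m].max(0)); 
A=np.c_[P[m][:,:2],np.ones(m.sum())]; print("plane in tool",np.linalg.lstsq(A,P[m][:,2],rcond=None)[0])
go([.411,-.366,.14],-1.527)
im,d=capture("side");cv2.imwrite("pics/s6.png",cv2.resize(im[120:230,170:290],None,fx=5,fy=5,interpolation=cv2.INTER_CUBIC))
E
```

```text
[ 0.58909675 -0.03674175  0.12458796] -1.7786471398619415 [-0.85450901 -0.20766999 -2.42700121] 0.4718134014564323
11684 [-0.04249514 -0.0179949  -0.01540785] [ 0.04583502  0.01799836 -0.00684802]
plane in tool [-0.00620125 -0.00778684 -0.01278223]
row [ 2.393  0.704 -0.113] [-0.0005 -0.0001 -0.0801]
```

View pics/s6.png

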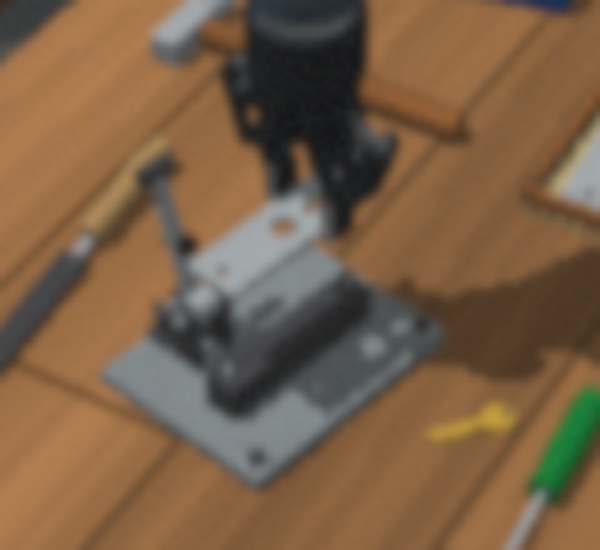

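The plate is held level near the tips, clear of the pins, and the finger stands up at (165,170). Carry it to the tray.

Call:
carry_out(
  steps=[
    [0.2,0.06,-0.113,0,0,0,1],
    [0.45,0.132,-0.113,0,0,0,1],
    [0.7,0.205,-0.113,0,0,0,1],
    [0.8,0.235,-0.113,0,0,0,1],
  ],
)

```text
clock: 16.1
tool_pos: [0.5275, -0.1479, 0.1385]
ee_rot: [-0.001, -0.629, 0.777, 0.001]
wrist_force: [0.7, 0.4, -2.1]
finger_gap: 0.467
gripper_force: 60.9
```

Call:
carry_out(
  steps=[
    [0.25,0.074,0,0,0,0,1],
    [0.5,0.147,0,0,0,0,1],
    [0.7,0.205,0,0,0,0,1],
    [0.8,0.235,0,0,0,0,1],
  ],
)

```text
clock: 16.6
tool_pos: [0.469, -0.2575, 0.1389]
ee_rot: [-0.0, -0.63, 0.777, 0.001]
wrist_force: [0.4, 0.6, -2.3]
finger_gap: 0.472
gripper_force: 60.9
```

Call:
carry_out(
  steps=[
    [0.25,0.074,0,0,0,-0.03,1],
    [0.5,0.147,0,0,0,-0.06,1],
    [0.7,0.205,0,0,0,-0.08,1],
    [0.793,0.235,0,0,0,-0.08,1],
    [0.793,0.235,0,0,0,-0.08,1],
    [0.793,0.235,0,0,0,-0.08,1],
  ],
)

```text
clock: 17.35
tool_pos: [0.4111, -0.365, 0.1395]
ee_rot: [-0.0, 0.722, -0.692, -0.0]
wrist_force: [-0.0, -0.3, -1.7]
finger_gap: 0.471
gripper_force: 60.9
```

```bash
python3 - <<'E'
from h import *
T=tool();print(T[:3,3],yaw(),sense()["wrist_force"],sense()["finger_gap"],sense()["clock"])
im,d=capture("wrist");W=cloud("wrist",d);cv2.imwrite("pics/w7.png",im)
P=(np.c_[W.reshape(-1,3),np.ones(W[...,0].size)]@np.linalg.inv(T).T)[:,:3]
m=(abs(P[:,1])<.018)&(P[:,0]>-.1)&(P[:,0]<.06)&(P[:,2]>-.05)&(P[:,2]<.02)
A=np.c_[P[m][:,:2],np.ones(m.sum())]; print("plane in tool",np.linalg.lstsq(A,P[m][:,2],rcond=None)[0],P[m].max(0))
z=W[...,2]
for y in (-.36,-.39,-.41):
    m=(abs(W[...,1]-y)<.004)&(z<.03)
    X=W[m]; h,e=np.histogram(X[:,0],np.arange(.33,.56,.006))
    print(y,[(round(e[i],3),round(float(np.median(X[(X[:,0]>=e[i])&(X[:,0]<e[i+1])][:,2])),3)) for i in range(len(h)) if h[i]>3])
go([.411,-.366,.003],-1.527)
E
```

```text
[ 0.41107381 -0.36496261  0.13948793] -1.5271687012956365 [-0.03856971 -0.30736832 -1.74359054] 0.4705806401030466 17.35
plane in tool [-0.00571862 -0.00691737 -0.01435913] [ 0.04612601  0.01799644 -0.00874088]
-0.36 [(np.float64(0.33), 0.0), (np.float64(0.336), 0.001), (np.float64(0.342), 0.023), (np.float64(0.348), 0.019), (np.float64(0.354), 0.007), (np.float64(0.36), 0.007), (np.float64(0.366), 0.007), (np.float64(0.402), 0.006), (np.float64(0.408), 0.006), (np.float64(0.414), 0.007), (np.float64(0.456), 0.006), (np.float64(0.462), 0.006), (np.float64(0.468), 0.007), (np.float64(0.474), 0.007), (np.float64(0.48), 0.011), (np.float64(0.486), 0.012), (np.float64(0.492), 0.011), (np.float64(0.498), 0.007), (np.float64(0.504), 0.011), (np.float64(0.51), 0.011), (np.float64(0.516), 0.011), (np.float64(0.522), 0.007), (np.float64(0.528), 0.012), (np.float64(0.534), 0.023), (np.float64(0.546), 0.0), (np.float64(0.552), 0.0)]
-0.39 [(np.float64(0.33), 0.001), (np.float64(0.336), 0.001), (np.float64(0.342), 0.022), (np.float64(0.348), 0.021), (np.float64(0.354), 0.007), (np.float64(0.36),
[... 1246 characters left out ...]
408), 0.006), (np.float64(0.414), 0.007), (np.float64(0.42), 0.006), (np.float64(0.426), 0.006), (np.float64(0.432), 0.007), (np.float64(0.438), 0.007), (np.float64(0.444), 0.007), (np.float64(0.45), 0.007), (np.float64(0.456), 0.007), (np.float64(0.462), 0.006), (np.float64(0.468), 0.006), (np.float64(0.474), 0.007), (np.float64(0.48), 0.006), (np.float64(0.486), 0.007), (np.float64(0.492), 0.006), (np.float64(0.498), 0.006), (np.float64(0.504), 0.006), (np.float64(0.51), 0.006), (np.float64(0.516), 0.007), (np.float64(0.522), 0.006), (np.float64(0.528), 0.01), (np.float64(0.534), 0.022), (np.float64(0.546), 0.001), (np.float64(0.552), 0.0)]
row [0.008 0.001 0.91 ] [-0.      0.0001  0.0001]
```

View pics/w7.png

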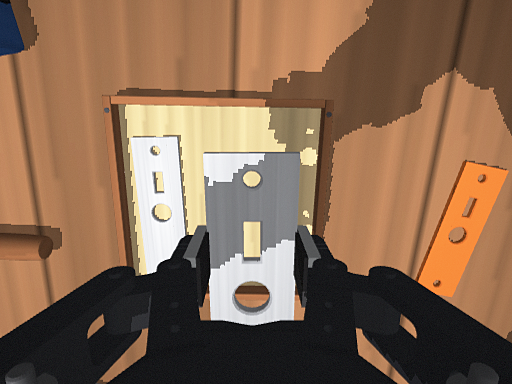

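The plate is over the empty half of the tray (mate at (157,205), this plate at (252,230)) and the clearances agree with depth. Lower.

Call:
carry_out(
  steps=[
    [0,0,0.25,0,0,0,1],
    [0,0,0.5,0,0,0,1],
    [0,0,0.7,0,0,0,1],
    [0,0,0.8,0,0,0,1],
    [0,0,0.85,0,0,0,1],
    [0,0,0.88,0,0,0,1],
    [0,0,0.89,0,0,0,1],
    [0,0,0.89,0,0,0,1],
  ],
)

```text
clock: 18.4
tool_pos: [0.4108, -0.3662, 0.0066]
ee_rot: [0.0, 0.722, -0.692, 0.0]
wrist_force: [0.3, -0.5, -1.7]
finger_gap: 0.468
gripper_force: 60.8
```

Not touching yet, so feel down 1 mm at a time.

Call:
carry_out(
  steps=[
    [0,0,0.008,0,0,0,1],
    [0,0,0.014,0,0,0,1],
    [0,0,0.014,0,0,0,1],
  ],
)

```text
clock: 18.77
tool_pos: [0.4107, -0.3662, 0.0047]
ee_rot: [0.0, 0.722, -0.692, 0.0]
wrist_force: [-1.3, 1.6, 5.0]
finger_gap: 0.47
gripper_force: 64.4
```

The tips touch the floor, with the plate about 6 mm above it. Part the fingers a little, then rise.

Call:
carry_out(
  steps=[
    [0,0,0,0,0,0,0.48],
    [0,0,0,0,0,0,0.42],
    [0,0,0,0,0,0,0.36],
    [0,0,0,0,0,0,0.32],
    [0,0,0,0,0,0,0.32],
    [0,0,0,0,0,0,0.32],
  ],
  newtons=20,
)

```text
clock: 19.52
tool_pos: [0.4106, -0.3659, 0.004]
ee_rot: [-0.0, 0.722, -0.692, -0.0]
wrist_force: [0.7, 0.0, 0.7]
finger_gap: 0.684
gripper_force: 0.0
```

Call:
carry_out(
  steps=[
    [0,0,-0.1,0,0,0,0.32],
    [0,0,-0.3,0,0,0,0.32],
    [0,0,-0.6,0,0,0,0.32],
    [0,0,-0.9,0,0,0,0.32],
    [0,0,-0.9,0,0,0,0.32],
    [0,0,-0.9,0,0,0,0.32],
  ],
)

```text
clock: 20.27
tool_pos: [0.4105, -0.3658, 0.1394]
ee_rot: [0.0, 0.722, -0.692, 0.0]
wrist_force: [-0.1, -0.5, 0.6]
finger_gap: 0.679
gripper_force: 0.0
```

```bash
python3 - <<'E'
from h import *
print(tool()[:3,3],sense()["clock"])
im,d=capture("wrist");W=cloud("wrist",d);cv2.imwrite("pics/w8.png",im)
hsv=cv2.cvtColor(im,cv2.COLOR_BGR2HSV);z=W[...,2]
for a,b in ((.36,.455),(.458,.53)):
    m=(hsv[...,1]<50)&(z<.03)&(z>.0085)&(W[...,0]>a)&(W[...,0]<b)&(W[...,1]>-.43)&(W[...,1]<-.255)
    P=W[m];A=np.c_[P[:,:2],np.ones(len(P))]
    print(len(P),np.median(P[:,2]),np.linalg.lstsq(A,P[:,2],rcond=None)[0][:2],cv2.minAreaRect((P[:,:2]*1000).astype(np.float32)))
im,d=capture("side");c=im[150:220,180:270]
cv2.imwrite("pics/w8.png",np.hstack([cv2.imread("pics/w8.png")[:,:400],cv2.resize(c,(400,384))]))
E
```

```text
[ 0.41047316 -0.36581259  0.13944084] 20.275
5662 0.010699493667790827 [-0.00204901  0.00169171] ((410.4088134765625, -340.9326477050781), (42.06922149658203, 140.8228302001953), 2.7751286029815674)
4163 0.01053964290781323 [-0.00272061  0.00193   ] ((498.14886474609375, -339.0908508300781), (42.90007400512695, 122.05171203613281), 3.5057199001312256)
```

View pics/w8.png

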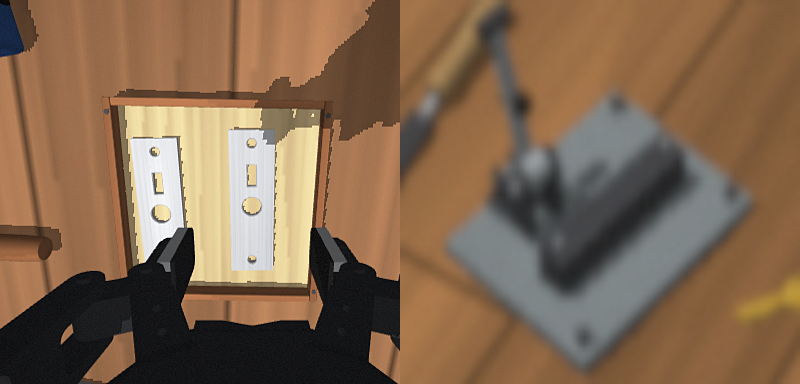

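Both plates lie flat side by side in the tray, at (157,195) and (252,200), with their tops about 11 mm above the bench. The finger still stands up at (510,90). Handing in.

```bash
python3 -c "
from cell import *
print(sign_off())"
```

```text
the job is handed in; nothing more can be done
None
```

The backplate lies flat, same face up, beside the matching plate in the tray, the finger is standing up, and the job was handed in at about 20 s of the 58 s; the plate fell about 6 mm at release because the fingertips touched the tray floor first, and no verdict came back.

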